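# Tighten the kettle clamp with the three-pin key

## Robot

A 7-joint arm with a two-finger parallel gripper is mounted at the origin on the work surface. World frame = base frame: x ahead of the robot, y to its left, z up, the work surface at z = 0. Lengths are in m, angles in rad, forces in N, time in s.
With the tool pointing down it reaches from about 0.4 to 0.925 m from the base axis. Payload 5.6 kg.
Tool frame: the origin (TCP) lies on the front face of the gripper's body, between the roots of the fingers; the fingertips stand 73 mm ahead of it and the grasp point (between the pads) lies 54 mm ahead of it; z points along the fingers, y is the line along which they close (so a half turn about z gives the same grasp; the last joint's range is limited). The gripper opens to 85 mm and grips with 20 to 120 N. Pads are 22 mm wide; open, the fingers measure 114 mm over their backs; the gripper's body (76 mm by 85 mm) begins 54 mm behind the grasp point. The pads swing forward as they close: fully open they stand 13 mm farther back than shut.
Start: joints at [1.155, 0.468, -0.012, 1.603, 0.006, 1.071, -0.056], TCP at [0.237, -0.605, 0.304] pointing down, gripper open.
Joint ranges: [-2.53, 2.53], [-0.31, 2.02], [-1.57, 1.55], [0.28, 2.44], [-1.29, 4.43], [0.15, 1.84], [-2.92, 2.92]. Speed limits (rad/s): [2.57, 2.57, 3.14, 3.14, 3.14, 3.14, 3.14].

## Interface

Orientations are given as a unit quaternion [w, x, y, z].
In Python, from bench import bot gives the robot as it stands. The module is installed in compiled form; this text tells all that it offers.
- The arm moves only by the shell command python3 -m creep 'ROWS' [FORCE]. ROWS is JSON, one flat list of numbers, 5 for each row, row after row: the shift along the world's x, y, z each as a share of 0.3 m, from -1 to 1, then the turn about the world's z as a share of 360 degrees, from -1 to 1, then the opening, from 0 (shut) to 1 (fully open). A call has 1 to 20 rows; each row is the pose to reach, as a shift and turn from the pose commanded when the call began, turning the shorter way round; what a row does not reach only later rows make up. A row lasts 1/8 s, in which the tool goes at most 62.5 mm and 10.7 degrees, less where a joint would pass 70% of its speed; a pose out of reach is approached as far as the arm can. A call with a number of a shift or a turn outside -1 to 1 is refused whole. A call with a gripper value outside its range is refused whole. The fingers move at their own pace and stop on an object; FORCE is the grip in N (left out, the last holds). Time passes only in rows, so rows that repeat a pose let the fingers close. It gives the time, the measured TCP pose, the force, the opening and the grip force at its end, in the units of the state.
- bot.observe(): the state, without advancing time (a new reading comes with each control period).
- bot.capture(name): name is "scene" or "side" or "wrist"; returns a dict with "img" (400x640x3 uint8, red, green, blue), "mtx" (3x3 intrinsics, pixels), "world_from_camera" (4x4, takes a point from camera to world coordinates). Camera axes: x right, y up, looking along -z (the intrinsics and any distortion apply to the point x, -y, -z); pixel columns grow to the right and rows downward; lengths in m; the calibration is good to about 2 mm. A picture is of the moment at which its call begins. There is no depth.
- bot.close_job(): hands the job in; it is judged then, once.
The state is a dict: "clock": time; "q": joint angles; "qvel": joint speeds; "tau": joint torques, N m; "eef_pos": TCP position; "orientation": TCP orientation; "ft_force": force on the tool from outside, world axes, zero at the start; "moment": the same for the moment, N m; "gripper_width": finger opening in m; "finger_force": force on a finger pad.
Only numpy, scipy, OpenCV 4.12 (cv2) and the standard library are available. Lean on these libraries where they do the work, as an engineer would, in place of code of your own. Each camera call takes 0.05 s, during which the arm holds its last target. There are 200 camera calls.

## Task

Tighten the brass star nut that clamps the cast kettle: with the red-gripped three-pin key only, turn the nut clockwise (seen from above) until it stops, its white lobe pointing along the white line on the plate. The two upright ribs block the key's arm, so swing it, lift the key clear of the nut, turn it back, reseat it and swing again. Then stand the red key upright on the bench beside the clamp and let go; leave the blue key where it stands.

Things in the scene. Friction and masses are not known exactly. Their poses are not given: they have to be found in the camera images.
- red_key: Right wrench, RED square grip 26 wide (flats face x, y; z 48 to 100 mm, grasp at 78). 0.45 kg, stands on 3 pins. Origin: axis, at pin tips; z up. Pins 9 dia, 26 long, on radius 32, one under the arm (+x), others 120 degrees from it. Disc radius 40, z 26-34. Flat arm 14 wide reaches 115 along +x, z 36-48; at the start it points away from the robot within 35 degrees.
- blue_key: Wrong wrench, a bystander: same shape as the red key but with a BLUE grip and four pins, which do not fit the nut. Stands on the bench on the other side of the clamp. Origin at its pin tips on its axis, +x along its arm.
- clamp: Fixed timber block 300x240 mm, steel plate on top 47 above bench (seated pin tips rest on it). Origin: nut axis at bench level; z up, +x away from the kettle, within 18 degrees of robot's +x. Kettle 106 wide, top at 114, centred at x -117. Two grey ribs, radius 65 to 120, at +56 and -56 degrees from +x, top at 99: key arm swings freely +-43 degrees. White line at +20 degrees.
- nut (a joint): Brass star nut, rad, grows clockwise from above; starts 0 to 0.24, hard stop 1.75 (tight). Stays put; 0.2 N m turns it. 6 lobes 8 wide, radius 42, top 18 mm over plate, stud 22: lift key over 24 to clear. At 0 gap middles lie at 30, 90.. degrees counterclockwise from clamp +x (white lobe 120). Pins enter with key arm along a gap middle +-14 degrees, +-7 mm; driving, arm leads it by 15.

How it is judged:
By the outcome, as a careful person would: the job done as asked, in the order asked, and still so for the second after the job is handed in, with the robot touching nothing.
It also fails if it takes over 62 s, if anything falls off the work surface, if the arm or the gripper's body presses on something with over 40 N, if the wrist force passes 120 N, or if a joint passes its speed limit or range.

## Working session

There is one attempt and no reset: what is moved stays moved. The work goes in short steps, Python scripts to look and compute and a shell command to move; the robot and the scene stay as the last step left them, time stands still between calls to the robot, and variables do not carry over. Pictures are saved under pics/ and viewed, at most 10 in all, crops included, and the job is handed in when it is done.

```bash
mkdir -p pics; cat > h.py <<'E'
import numpy as np, cv2
from bench import bot
def cap(n,f=None):
    c=bot.capture(n)
    if f: cv2.imwrite('pics/'+f,c['img'][:,:,::-1])
    return c
def ray(c,u,v):
    M=c['world_from_camera'];K=c['mtx']
    d=np.linalg.inv(K)@[u,v,1.]; d=np.array([d[0],-d[1],-d[2]])
    return M[:3,3],M[:3,:3]@d
def onz(c,u,v,z):
    o,d=ray(c,u,v); return o+d*(z-o[2])/d[2]
def proj(c,p):
    M=c['world_from_camera'];q=M[:3,:3].T@(np.array(p)-M[:3,3]); q=c['mtx']@[q[0],-q[1],-q[2]]; return q[:2]/q[2]
def tri(c1,p1,c2,p2):
    o1,d1=ray(c1,*p1);o2,d2=ray(c2,*p2)
    A=np.c_[d1,-d2];t=np.linalg.lstsq(A,o2-o1,rcond=None)[0]
    a=o1+d1*t[0];b=o2+d2*t[1]; return (a+b)/2,np.linalg.norm(a-b)
E
python3 - <<'E'
from h import *
a=cap('scene','scene0.png');b=cap('side','side0.png')
s=bot.observe();print(s)
for c in(a,b): print(c.keys(),c['world_from_camera'].round(3).tolist(),c['mtx'].round(1).tolist())
E
```

```text
{'clock': 0.1, 'q': array([ 1.15502766,  0.46830772, -0.01160442,  1.60354978,  0.00596498,
        1.07139201, -0.05628171]), 'qvel': array([ 0.00029947, -0.00023497,  0.00021707, -0.00193564,  0.00147684,
        0.00031995, -0.00176258]), 'tau': array([ 1.28079431e-03, -5.33519304e+01,  2.13505357e-02, -2.51968628e+01,
        1.14206033e-02,  4.28589148e-03, -3.64884374e-05]), 'eef_pos': array([ 0.2365378 , -0.60501177,  0.30301384]), 'orientation': array([-7.88081291e-04,  9.82686034e-01,  1.85276822e-01, -1.91941030e-04]), 'ft_force': array([0.03596129, 0.04719251, 0.51750096]), 'moment': array([0.05913644, 0.02824453, 0.03142172]), 'finger_force': 0.0, 'gripper_width': 0.08508649675701141}
dict_keys(['img', 'mtx', 'world_from_camera']) [[-0.545, -0.615, 0.57, 1.002], [0.839, -0.4, 0.37, 0.327], [0.0, 0.68, 0.734, 0.678], [0.0, 0.0, 0.0, 1.0]] [[400.4, 0.0, 320.8], [0.0, 400.4, 202.1], [0.0, 0.0, 1.0]]
dict_keys(['img', 'mtx', 'world_from_camera']) [[0.973, 0.19, -0.131, 0.398], [-0.23, 0.753, -0.616, -0.619], [-0.018, 0.63, 0.777, 0.84], [0.0, 0.0, 0.0, 1.0]] [[438.4, 0.0, 321.5], [0.0, 438.4, 195.9], [0.0, 0.0, 1.0]]
```

View pics/scene0.png

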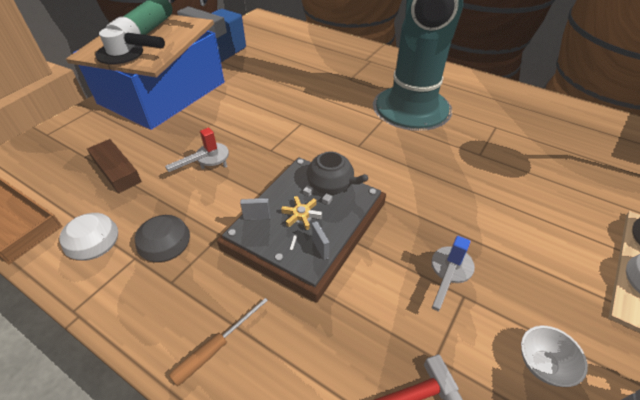

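View pics/side0.png

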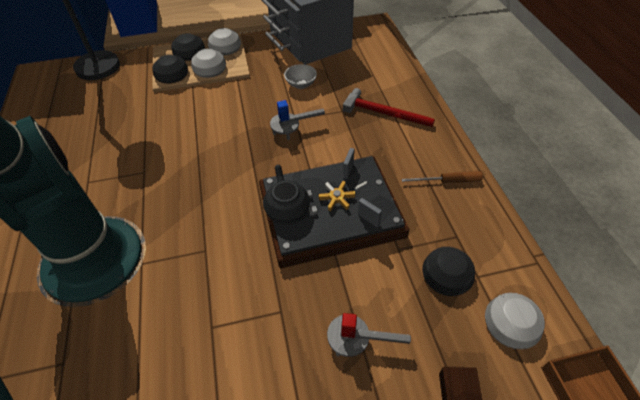

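The scene view shows the red key's grip at about (207,140) with its arm tip at (168,170), the nut at (302,212) and the blue key at (458,250). In the side view the red grip is at (349,325) with its tip at (410,339), and the nut is at (337,194).

```bash
python3 - <<'E'
from h import *
a=cap('scene');b=cap('side')
def crop(c,x,y,w=100,h=75): return cv2.resize(c['img'][y:y+h,x:x+w,::-1],None,fx=4,fy=4,interpolation=cv2.INTER_CUBIC)
cv2.imwrite('pics/c.png',np.vstack([np.hstack([crop(a,160,110),crop(a,240,180)]),np.hstack([crop(b,322,295),crop(b,290,150)])]))
def blob(c,lo,hi,box):
    h=cv2.cvtColor(c['img'],cv2.COLOR_RGB2HSV);m=cv2.inRange(h,lo,hi)
    k=np.zeros_like(m);x,y,w,hh=box;k[y:y+hh,x:x+w]=255;m&=k
    v,u=np.nonzero(m);return (u.mean(),v.mean()),len(u)
r1=blob(a,(0,150,60),(6,255,255),(190,120,40,40));r2=blob(b,(0,150,60),(6,255,255),(330,305,40,40))
print(r1,r2,tri(a,r1[0],b,r2[0]))
y1=blob(a,(15,110,90),(35,255,255),(270,190,60,45));y2=blob(b,(15,110,90),(35,255,255),(315,175,50,45))
print(y1,y2,tri(a,y1[0],b,y2[0]))
print(tri(a,(168,170),b,(410,339)))
E
```

```text
((np.float64(208.40833333333333), np.float64(138.475)), 240) ((np.float64(348.41322314049586), np.float64(322.004132231405)), 242) (array([ 0.5074978 , -0.31297833,  0.07825231]), np.float64(0.0021712074172438854))
((np.float64(298.4131868131868), np.float64(212.0241758241758)), 455) ((np.float64(337.30944625407164), np.float64(195.21498371335505)), 307) (array([ 0.56740919, -0.00730919,  0.05894251]), np.float64(0.004250881938302083))
(array([ 0.61411755, -0.35425842,  0.0368687 ]), np.float64(0.0014102542072827458))
```

View pics/c.png

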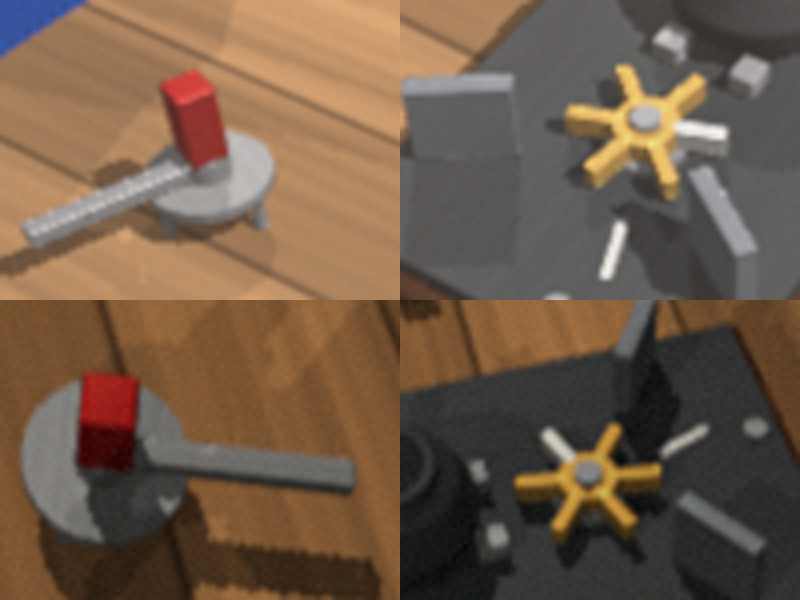

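The crops show the grip top, arm tip, stud top, six lobe tips and the white line clearly, with the white lobe pointing back towards the lower-x, +y side. I'm now computing positions at their known heights.

```bash
python3 - <<'E'
from h import *
a=cap('scene');b=cap('side')
S=lambda x,y:(240+(x-400)/4-.4,180+y/4-.4)
D=lambda x,y:(290+(x-400)/4-.4,150+(y-300)/4-.4)
K=lambda x,y:(160+x/4-.4,110+y/4-.4)
L=lambda x,y:(322+x/4-.4,295+(y-300)/4-.4)
p=np.array
def both(n,p1,p2,z):
    print(n,onz(a,*p1,z)[:2].round(4),onz(b,*p2,z)[:2].round(4),tri(a,p1,b,p2)[0].round(4))
both('stud',S(645,112),D(588,466),.069)
both('gtop',K(188,85),L(109,391),.1)
both('tip',K(34,231),L(353,473),.045)
l1=[onz(a,*S(*q),.047) for q in((623,225),(605,278))];l2=[onz(b,*D(*q),.047) for q in((663,454),(708,430))]
for l in(l1,l2):
    d=l[1]-l[0];print('line',l[0][:2].round(4),l[1][:2].round(4),np.degrees(np.arctan2(d[1],d[0])))
n1=onz(a,*S(645,112),.069);n2=onz(b,*D(588,466),.069);n=(n1+n2)/2
for l,nn in((l1,n1),(l2,n2)):
    d=l[1]-nn; print('line from nut',np.degrees(np.arctan2(d[1],d[0])), np.linalg.norm(d[:2]))
for c,f,ts,nn in((a,S,((727,128),(704,78),(625,68),(568,112),(590,182),(668,187)),n1),(b,D,((546,432),(616,427),(660,468),(630,530),(557,532),(517,482)),n2)):
    for t in ts:
        d=onz(c,*f(*t),.065)-nn; print('lobe',np.degrees(np.arctan2(d[1],d[0])).round(1),np.linalg.norm(d[:2]).round(4))
E
```

```text
stud [ 0.5639 -0.0055] [ 0.5652 -0.0015] [ 0.5651 -0.0039  0.0714]
gtop [ 0.5076 -0.314 ] [ 0.5066 -0.313 ] [ 0.5071 -0.3135  0.1002]
tip [ 0.612 -0.352] [ 0.613  -0.3552] [ 0.6122 -0.3541  0.0437]
line [0.6162 0.0167] [0.6474 0.0282] 20.29959982719743
line [0.6151 0.0142] [0.6462 0.0256] 20.12323396623734
line from nut 22.00329476993896 0.09000652438547976
line from nut 18.489568920311562 0.08547300803199456
lobe 113.0 0.0426
lobe 165.8 0.0407
lobe -128.2 0.0369
lobe -62.1 0.0401
lobe 2.0 0.0503
lobe 48.4 0.048
lobe 115.7 0.0379
lobe 49.1 0.0368
lobe -11.6 0.0413
lobe -75.9 0.0488
lobe -125.7 0.0477
lobe 177.7 0.0414
```

Measurements agree with the given sizes: grip top z is 0.100 m and stud z about 0.070 m.

- **Key:** at (0.507, -0.313), yaw -21°.
- **Nut:** at (0.565, -0.004). Clamp yaw is about 0°, and the white lobe is at about 112°, so nut angle is about 0.13 rad.

Next I move above the key.

```bash
python3 -m creep '[0.9,0.972,0,0.132,1, 0.9,0.972,0,0.132,1, 0.9,0.972,0,0.132,1, 0.9,0.972,0,0.132,1, 0.9,0.972,0,0.132,1, 0.9,0.972,0,0.132,1, 0.9,0.972,0,0.132,1, 0.9,0.972,0,0.132,1, 0.9,0.972,-0.2,0.132,1, 0.9,0.972,-0.2,0.132,1, 0.9,0.972,-0.2,0.132,1]' 80
python3 - <<'E'
from h import *
a=cap('wrist','w1.png');s=bot.observe();print(s['eef_pos'],s['ft_force'])
from scipy.spatial.transform import Rotation as R
w,x,y,z=s['orientation'];m=R.from_quat([x,y,z,w]).as_matrix();print(m.round(4)); print(np.degrees(np.arctan2(m[1,1],m[0,1])))
E
```

```text
clock: 1.68
eef_pos: [0.5065, -0.3153, 0.2452]
orientation: [0.001, 0.825, 0.565, 0.0]
ft_force: [0.4, -0.2, 0.3]
gripper_width: 0.0852
finger_force: 0.0
[ 0.50709835 -0.31516401  0.2459399 ] [ 0.8079529   0.6633001  -0.09420597]
[[ 3.618e-01  9.323e-01  2.400e-03]
 [ 9.323e-01 -3.618e-01 -1.800e-03]
 [-8.000e-04  2.900e-03 -1.000e+00]]
-21.210035940553414
```

View pics/w1.png

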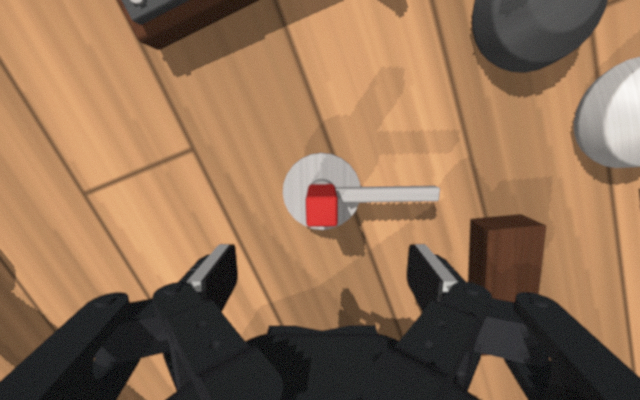

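The wrist view shows the grip centred between the fingers (column 321) with the arm along the closing line. I descend and grasp.

```bash
python3 -m creep '[0,0.005,-0.19,0,1, 0,0.005,-0.3,0,1, 0,0.005,-0.378,0,1, 0,0.005,-0.378,0,1, 0,0.005,-0.378,0,0, 0,0.005,-0.378,0,0, 0,0.005,-0.378,0,0, 0,0.005,-0.378,0,0, 0,0.005,-0.378,0,0, 0,0.005,-0.378,0,0, 0,0.005,-0.378,0,0, 0,0.005,-0.3,0,0, 0,0.005,-0.2,0,0, 0,0.005,0,0,0, 0,0.005,0.1,0,0,0,0.005,0.1,0,0, 0,0.005,0.1,0,0]' 80
```

```text
clock: 3.85
eef_pos: [0.5054, -0.3118, 0.2715]
orientation: [-0.002, 0.825, 0.565, -0.001]
ft_force: [-0.4, -0.5, -4.7]
gripper_width: 0.0252
finger_force: 80.1
```

```bash
python3 -m creep '[0.1,0.2,0.03,0.03,0, 0.2,0.4,0.03,0.06,0, 0.2,0.6,0.03,0.09,0, 0.2,0.8,0.03,0.12,0, 0.2,1,0.03,0.12,0, 0.2,1,0.03,0.12,0, 0.2,1,0.03,0.12,0, 0.2,1,0.03,0.12,0]'
python3 -m creep '[0,0.025,0,0,0,0,0.025,0,0,0]'
python3 - <<'E'
from h import *
a=cap('scene');b=cap('side')
def crop(c,x,y,w=100,h=75): return cv2.resize(c['img'][y:y+h,x:x+w,::-1],None,fx=4,fy=4,interpolation=cv2.INTER_CUBIC)
cv2.imwrite('pics/d.png',np.vstack([np.hstack([crop(a,240,140),crop(a,240,190)]),np.hstack([crop(b,300,120),crop(b,300,160)])]))
print(bot.observe()['eef_pos'])
E
```

```text
clock: 4.85
eef_pos: [0.5663, -0.0142, 0.2816]
orientation: [-0.001, 0.56, 0.829, -0.001]
ft_force: [-0.6, 0.2, -3.9]
gripper_width: 0.0252
finger_force: 80.0
clock: 5.1
eef_pos: [0.5667, -0.0044, 0.2829]
orientation: [-0.0, 0.559, 0.829, 0.0]
ft_force: [0.0, -0.6, -4.7]
gripper_width: 0.0248
finger_force: 80.1
[ 0.56672781 -0.00493296  0.28294284]
```

View pics/d.png

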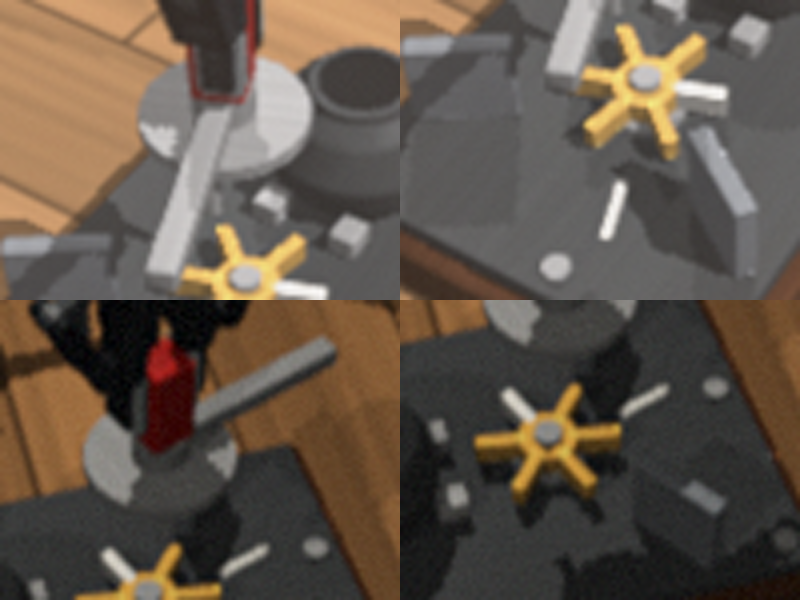

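The disc, arm and nut are all visible in both views. The arm points roughly along the white line. I triangulate the disc centre and arm tip.

```bash
python3 - <<'E'
from h import *
a=cap('scene');b=cap('side')
A=lambda x,y:(240+x/4-.4,140+y/4-.4)
B=lambda x,y:(300+x/4-.4,120+(y-300)/4-.4)
d=tri(a,A(225,116),b,B(160,447));t=tri(a,A(163,272),b,B(328,347))
print(d,t); v=(t[0]-d[0]);print(np.degrees(np.arctan2(v[1],v[0])),np.linalg.norm(v[:2]))
print(bot.observe()['eef_pos'])
for c,f,e in((a,A(225,116),A(163,272)),(b,B(160,447),B(328,347))): print(onz(c,*f,.185),onz(c,*e,.197))
E
```

```text
(array([ 0.57106303, -0.00497984,  0.18334786]), np.float64(0.003002876393140233)) (array([0.67294409, 0.03536995, 0.19493905]), np.float64(0.0005475485458008618))
21.605943041717993 0.1095803618057674
[ 0.56671965 -0.00501964  0.28294988]
[ 0.57406902 -0.0043762   0.185     ] [0.67408889 0.03673136 0.197     ]
[ 0.56958317 -0.00527293  0.185     ] [0.67226177 0.03307024 0.197     ]
```

```bash
python3 -m creep '[-0.007,0.005,-0.1,0,0, -0.007,0.005,-0.2,0,0, -0.007,0.005,-0.26,0,0, -0.007,0.005,-0.26,0,0, -0.007,0.005,-0.29,0,0,-0.007,0.005,-0.29,0,0]'
```

```text
clock: 6.05
eef_pos: [0.5647, -0.0033, 0.196]
orientation: [0.0, 0.559, 0.829, -0.0]
ft_force: [-0.1, 0.3, -5.8]
gripper_width: 0.0252
finger_force: 80.1
```

```bash
python3 -m creep '[0,0,-0.02,0,0, 0,0,-0.043,0,0, 0,0,-0.043,0,0]'
```

```text
clock: 6.42
eef_pos: [0.5642, -0.0034, 0.1823]
orientation: [-0.001, 0.559, 0.829, -0.0]
ft_force: [0.4, 0.2, -5.0]
gripper_width: 0.0253
finger_force: 80.1
```

Seated without contact force. Now the first swing.

```bash
python3 -m creep '[0,0,0,-0.015,0, 0,0,0,-0.03,0, 0,0,0,-0.045,0, 0,0,0,-0.06,0, 0,0,0,-0.075,0, 0,0,0,-0.09,0, 0,0,0,-0.09,0]'
python3 - <<'E'
from h import *
print(bot.observe()['moment'],bot.observe()['ft_force'])
E
```

```text
clock: 7.3
eef_pos: [0.5653, -0.0023, 0.1833]
orientation: [0.0, 0.767, 0.641, 0.001]
ft_force: [2.2, 1.9, -6.1]
gripper_width: 0.0247
finger_force: 79.9
[ 0.67309413 -0.48123001  0.01794239] [ 2.20554009  1.9422129  -6.07853359]
```

```bash
python3 -m creep '[0,0,0,-0.015,0, 0,0,0,-0.03,0, 0,0,0,-0.045,0, 0,0,0,-0.06,0, 0,0,0,-0.075,0, 0,0,0,-0.083,0, 0,0,0,-0.083,0]'
python3 - <<'E'
from h import *
a=cap('scene');b=cap('side')
def crop(c,x,y,w=100,h=75): return cv2.resize(c['img'][y:y+h,x:x+w,::-1],None,fx=4,fy=4,interpolation=cv2.INTER_CUBIC)
cv2.imwrite('pics/e.png',np.hstack([crop(a,250,165),crop(b,290,145)]))
print(bot.observe()['moment'],bot.observe()['ft_force'])
E
```

```text
clock: 8.18
eef_pos: [0.566, -0.003, 0.1835]
orientation: [0.001, 0.907, 0.422, 0.002]
ft_force: [5.7, 0.3, -7.6]
gripper_width: 0.025
finger_force: 79.7
[ 0.36561273 -1.37865151  0.17379177] [ 5.46752579  1.38001527 -8.48501582]
```

View pics/e.png

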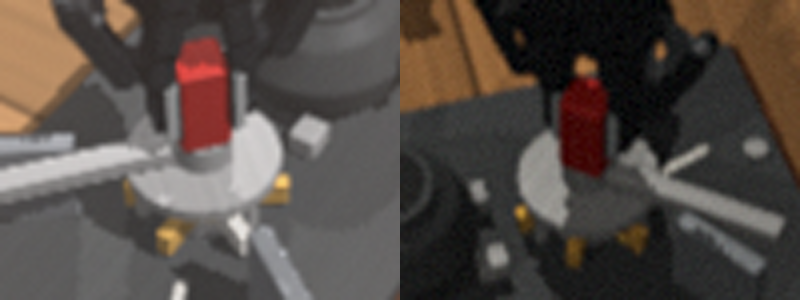

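The nut turned: the white lobe now shows at scene (309,222). I back off slightly, lift, turn back by 75°, then check the nut.

```bash
python3 -m creep '[0,0,0,0.02,0, 0,0,0.06,0.02,0, 0,0,0.15,0.02,0, 0,0,0.2,0.05,0, 0,0,0.2,0.08,0, 0,0,0.2,0.11,0, 0,0,0.2,0.14,0, 0,0,0.2,0.17,0, 0,0,0.2,0.2,0, 0,0,0.2,0.208,0, 0,0,0.2,0.208,0, 0,0,0.2,0.208,0]'
python3 - <<'E'
from h import *
a=cap('scene');b=cap('side')
def crop(c,x,y,w=100,h=75): return cv2.resize(c['img'][y:y+h,x:x+w,::-1],None,fx=4,fy=4,interpolation=cv2.INTER_CUBIC)
cv2.imwrite('pics/f.png',np.hstack([crop(a,250,165),crop(b,290,145)]))
# expected pixel of white-lobe tip at several angles
for th in(55,60,65,70,75):
    q=np.array([.5648+.042*np.cos(np.radians(th)),-.0038+.042*np.sin(np.radians(th)),.065])
    print(th,(proj(a,q)-[250,165]+.4)*4,(proj(b,q)-[290,145]+.4)*4+[400,0])
E
```

```text
clock: 9.78
eef_pos: [0.5645, -0.0036, 0.2435]
orientation: [0.0, 0.465, 0.885, -0.0]
ft_force: [-0.8, -0.2, -4.6]
gripper_width: 0.0251
finger_force: 80.0
55 [236.14418432 238.18729279] [613.43396683 141.80545681]
60 [242.91887494 235.83075847] [607.46264677 140.32493746]
65 [249.39283731 233.04011682] [601.35773851 139.2417522 ]
70 [255.5137151  229.84053038] [595.1624588  138.56281313]
75 [261.23281828 226.26058561] [588.92047442 138.29239881]
```

View pics/f.png

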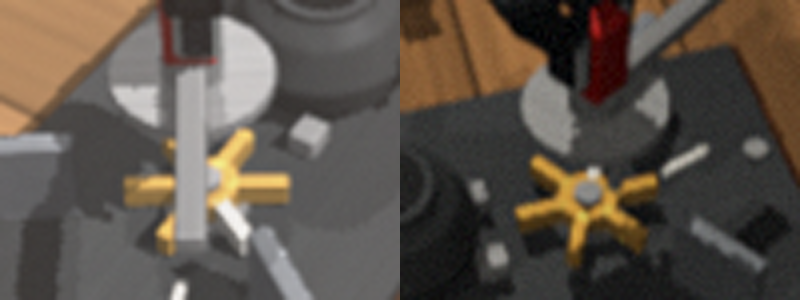

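The white lobe is at about 62°, with its tip at crop (243,238), and the arm at 34.6° sits over the gap. I reseat and swing.

```bash
python3 -m creep '[0,0,-0.08,0,0, 0,0,-0.15,0,0, 0,0,-0.17,0,0, 0,0,-0.2,0,0, 0,0,-0.2,0,0]'
python3 -m creep '[0,0,0,-0.015,0, 0,0,0,-0.03,0, 0,0,0,-0.045,0, 0,0,0,-0.06,0, 0,0,0,-0.075,0, 0,0,0,-0.09,0, 0,0,0,-0.105,0, 0,0,0,-0.12,0, 0,0,0,-0.135,0, 0,0,0,-0.15,0, 0,0,0,-0.15,0]'
python3 -c "
from h import *
print(bot.observe()['moment'],bot.observe()['ft_force'])"
```

```text
clock: 10.5
eef_pos: [0.5645, -0.0033, 0.1829]
orientation: [-0.0, 0.464, 0.886, -0.0]
ft_force: [-0.6, -0.3, -5.0]
gripper_width: 0.0252
finger_force: 79.8
clock: 11.88
eef_pos: [0.5656, -0.0026, 0.184]
orientation: [0.001, 0.815, 0.579, 0.001]
ft_force: [2.2, 1.8, -4.8]
gripper_width: 0.0251
finger_force: 80.0
[ 0.26233422 -0.4892436   0.08038251] [ 2.2188125   1.80166473 -4.76175028]
```

```bash
for i in 1 2 3; do python3 -m creep '[0,0,0,-0.007,0, 0,0,0,-0.007,0]' | sed -n 3,4p
python3 -c "
from h import *
s=bot.observe();o=s['orientation'];print(2*np.degrees(np.arctan2(o[2],o[1]))-90,s['moment'],s['ft_force'])"; done
```

```text
orientation: [0.001, 0.828, 0.561, 0.002]
ft_force: [3.7, 2.4, -3.9]
-21.704810531312987 [ 0.50517144 -0.73146451  0.08648638] [ 3.66463518  2.35915979 -3.87346182]
orientation: [0.001, 0.839, 0.544, 0.001]
ft_force: [1.8, 2.5, -0.8]
-24.02882781446948 [ 0.5209645  -0.77347571  1.29681774] [ 1.8238478   2.47798858 -0.76087316]
orientation: [0.0, 0.851, 0.525, 0.001]
ft_force: [1.6, 3.6, 0.7]
-26.66518271965844 [ 0.69908284 -0.63263936  1.13172323] [1.62252624 3.56551668 0.67044876]
```

The moment jumped from 0.09 to 1.3 N m at about -24°, as predicted for the hard stop. I back off, lift clear and verify.

```bash
python3 -m creep '[0,0,0,0.015,0, 0,0,0,0.03,0, 0,0,0.06,0.03,0, 0,0,0.15,0.03,0, 0,0,0.28,0.03,0, 0,-0.2,0.3,0.03,0, 0,-0.4,0.3,0.03,0, -0.01,-0.6,0.3,0.03,0, -0.02,-0.76,0.3,0.03,0, -0.02,-0.76,0.3,0.03,0,-0.02,-0.76,0.3,0.03,0,-0.02,-0.76,0.3,0.03,0]'
python3 - <<'E'
from h import *
a=cap('scene');b=cap('side')
def crop(c,x,y,w=100,h=75): return cv2.resize(c['img'][y:y+h,x:x+w,::-1],None,fx=4,fy=4,interpolation=cv2.INTER_CUBIC)
cv2.imwrite('pics/g.png',np.vstack([np.hstack([crop(a,250,180),crop(b,290,150)]),np.hstack([crop(a,200,120,w=100),crop(b,310,220)])]))
E
```

```text
clock: 14.12
eef_pos: [0.5587, -0.2296, 0.2733]
orientation: [-0.0, 0.799, 0.602, 0.0]
ft_force: [-0.6, -0.5, -5.1]
gripper_width: 0.0253
finger_force: 88.5
```

View pics/g.png

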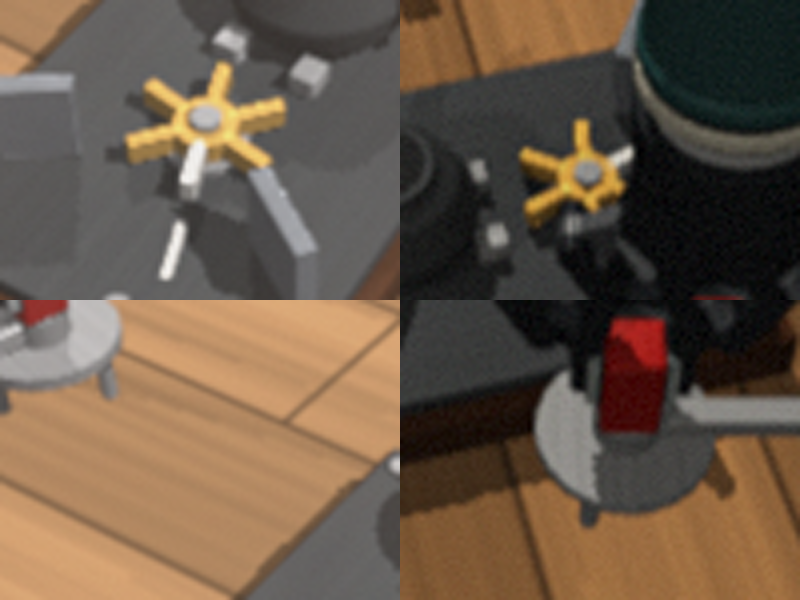

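The white lobe lies along the white line in both views and the key hangs upright. Before lowering I check that the arm tip clears the black bowl.

```bash
python3 - <<'E'
from h import *
a=cap('scene');b=cap('side')
print(onz(a,162,237,.02),onz(b,449,270,.02), [onz(b,*p,.0) for p in((424,275),(430,285))])
E
python3 -m creep '[0,0,-0.15,0,0, 0,0,-0.3,0,0, 0,0,-0.42,0,0, 0,0,-0.45,0,0, 0,0,-0.45,0,0]'
```

```text
[ 0.75261236 -0.22645622  0.02      ] [ 0.75094965 -0.22895346  0.02      ] [array([ 7.02934200e-01, -2.17952930e-01, -1.11022302e-16]), array([ 0.70634538, -0.24317188,  0.        ])]
clock: 14.95
eef_pos: [0.5591, -0.231, 0.1383]
orientation: [0.0, 0.799, 0.601, 0.0]
ft_force: [0.1, -0.0, -3.5]
gripper_width: 0.025
finger_force: 88.5
```

The bowl edge is at about x=0.70 and the arm tip at 0.67, so it clears. Now gentle touchdown.

```bash
for i in 1 2 3; do python3 -m creep '[0,0,-0.006,0,0, 0,0,-0.006,0,0]' | sed -n 2,4p; done
```

```text
eef_pos: [0.5593, -0.2316, 0.1376]
orientation: [0.001, 0.799, 0.601, 0.001]
ft_force: [-0.8, -0.3, -5.0]
eef_pos: [0.5586, -0.2313, 0.1346]
orientation: [0.0, 0.799, 0.601, 0.0]
ft_force: [-0.3, 0.2, -5.8]
eef_pos: [0.5585, -0.2313, 0.1324]
orientation: [-0.0, 0.799, 0.601, -0.0]
ft_force: [-0.4, 0.0, -5.9]
```

```bash
for i in 1 2; do python3 -m creep '[0,0,-0.004,0,0, 0,0,-0.004,0,0]' | sed -n 2,4p; done
```

```text
eef_pos: [0.5587, -0.2312, 0.1317]
orientation: [0.0, 0.799, 0.601, 0.0]
ft_force: [-0.9, 1.4, -0.4]
eef_pos: [0.5588, -0.2311, 0.1316]
orientation: [0.0, 0.799, 0.601, -0.0]
ft_force: [-4.5, 2.4, 8.3]
```

Touchdown. I release and withdraw straight up.

```bash
python3 -m creep '[0,0,0.002,0,0.5, 0,0,0.002,0,0.8, 0,0,0.002,0,1, 0,0,0.002,0,1, 0,0,0.002,0,1, 0,0,0.002,0,1, 0,0,0.05,0,1, 0,0,0.15,0,1, 0,0,0.3,0,1, 0,0,0.5,0,1, -0.1,-0.2,0.6,0,1, -0.4,-0.4,0.6,0,1, -0.6,-0.5,0.6,0,1, -0.6,-0.5,0.6,0,1, -0.6,-0.5,0.6,0,1, -0.6,-0.5,0.6,0,1, -0.6,-0.5,0.6,0,1]'
python3 - <<'E'
from h import *
a=cap('scene')['img'][100:300,140:480];b=cap('side')['img'][80:360,250:490]
a=cv2.resize(a,None,fx=1.4,fy=1.4)
cv2.imwrite('pics/h.png',np.hstack([a[:280],b])[:,:,::-1])
E
```

```text
clock: 18.32
eef_pos: [0.3801, -0.3802, 0.3106]
orientation: [0.0, 0.798, 0.602, 0.0]
ft_force: [0.8, -0.3, -0.5]
gripper_width: 0.0855
finger_force: 0.0
```

View pics/h.png

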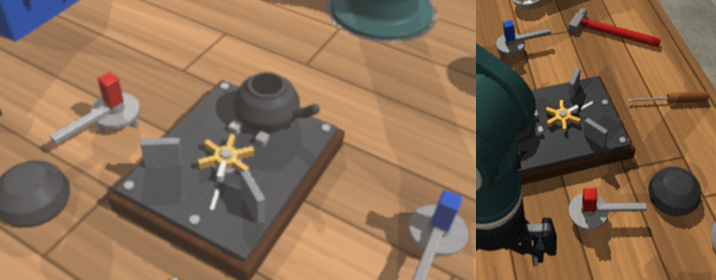

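The red key stands upright beside the clamp, clear of the bowl. The white lobe is in line with the white mark and the blue key has not moved. Handing in.

```bash
python3 -c "
from bench import bot
print(bot.close_job())"
```

```text
the job is handed in; nothing more can be done
None
```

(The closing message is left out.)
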